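# Lock the brass screw on a washing-machine gearbox

## Robot

A 6-joint arm with a two-finger parallel gripper is mounted at the origin on the work surface. World frame = base frame: x ahead of the robot, y to its left, z up, the work surface at z = 0. Lengths are in m, angles in rad, forces in N, time in s.
With the tool pointing down it reaches from about 0.4 to 0.825 m from the base axis. Payload 7 kg.
Tool frame: the origin (TCP) lies midway between the tips of the shut fingers; the grasp point (between the pads) lies 19 mm behind it; z points along the fingers, y is the line along which they close (so a half turn about z gives the same grasp; the last joint's range is limited). The gripper opens to 88 mm and grips with 3 to 60 N. Pads are 19 mm wide; open, the fingers measure 130 mm over their backs; the gripper's body (78 mm by 193 mm) begins 47 mm behind the grasp point.
Start: joints at [1.561, 0.359, 0.012, 0, -1.224, -0.288], TCP at [0.198, 0.645, 0.227] pointing down, gripper open.
Joint ranges: [-3.07, 3.07], [-1.43, 2.12], [-1.02, 1.25], [-3.03, 1.67], [-3.05, -0], [-3.03, 3.03]. Speed limits (rad/s): [2.39, 2.39, 3.01, 3.14, 3.14, 3.14].

## Interface

Orientations are given as [roll, pitch, yaw] about the fixed x, y, z axes, in that order (R = Rz(yaw) Ry(pitch) Rx(roll)).
In Python, from station import get_state, grab_frame, calibration, job_done, boxes_of, regions_of, spot_point gives the robot as it stands. The module is installed in compiled form; this text tells all that it offers.
- The arm moves only by the tool arm_command, never from a script. Its argument "commands" is a list of rows, each an object of numbers: "tx", "ty", "tz": the shift along the tool's x, y, z each as a share of 25 cm, from -1 to 1; "twist": the turn about the tool's z as a share of 180 degrees, from -1 to 1. A call has exactly 8 rows; each row is the pose to reach, as a shift and turn from the pose commanded when the call began, along the tool's axes at that moment, turning the shorter way round; what a row does not reach only later rows make up. A row lasts 1/12 s, in which the tool goes at most 41.7 mm and 7.16 degrees, less where a joint would pass 70% of its speed; a pose out of reach is approached as far as the arm can. A call with a number of a shift or a turn outside -1 to 1 is refused whole. A call with a gripper value outside its range is refused whole. "claw" is the opening, from 0 (shut) to 1 (fully open), set as the call begins (left out, the last holds). The fingers move at their own pace and stop on an object; "grip_force" is the grip in N (left out, the last holds). Time passes only in rows, so rows that repeat a pose let the fingers close, or fill a call up. It gives the time, the measured TCP pose, the force, the opening and the grip force at its end, in the units of the state.
- get_state(): the state, without advancing time (a new reading comes with each control period).
- grab_frame(name): name is "side" or "top"; returns the picture (400x640x3 uint8, red, green, blue); there is no depth.
- calibration(name): a dict with "camera_matrix" (3x3 intrinsics, pixels), "extrinsics" (4x4, takes a point from camera to world coordinates). Camera axes: x right, y down, z forward; pixel columns grow to the right and rows downward; lengths in m; the calibration is good to about 2 mm. A picture is of the moment at which its call begins. calibration takes no time and is no camera call.
- job_done(): hands the job in; it is judged then, once.
Trained networks look in the newest picture that a camera, given by its name, has taken for a name from the list of things; names that differ only in an ending like _2 or _b are one class to them, and where a whole thing is asked for, a point or a joint stands for the part that bears it (a point fixed in the world has none). Each returns a list of dicts, best first, with "score" (0 to 1); they miss things now and then, are a little off and sometimes report something else, mostly with a low value. They report only what shows in the picture. A call takes as long as a camera call.
- boxes_of(query, camera): "rect" ([left, top, right, bottom] in pixels, round what is visible of it).
- regions_of(query, camera): "region" (400x640 bool, what is visible of it) and "rect" ([left, top, right, bottom] in pixels, round what is visible of it).
- spot_point(query, camera): "uv" ([column, row] in pixels: a listed point, or the origin of a listed thing).
The state is a dict: "t": time; "q": joint angles; "qd": joint speeds; "joint_efforts": joint torques, N m; "eef_pos": TCP position; "ee_rot": TCP orientation; "force": force on the tool from outside, world axes, zero at the start; "moment": the same for the moment, N m; "width": finger opening in m; "gripper_force": force on a finger pad.
Only numpy, scipy, OpenCV 4.12 (cv2) and the standard library are available. Lean on these libraries where they do the work, as an engineer would, in place of code of your own. Each camera call takes 0.05 s, during which the arm holds its last target. There are 200 camera calls.

## Task

Take the red-handled flat driver out of the blue rack, seat its blade in the slot of the brass screw on the gearbox and turn that screw clockwise (seen from above) to its stop in one go, keeping the blade seated until it gets there. Then lift the driver off, put it back upright in the place in the rack it came from and let go; leave the steel screw as it is.

Things in the scene. Friction and masses are not known exactly. Their poses are not given: they have to be found in the camera images.
- driver: Red-handled flat driver, 180 g, upright in the rack. Origin: middle of the blade's tip edge, its lowest point; z up the handle, x along the blade's 32 mm width, y across its 4 mm thickness. Above the tip: blade to 16 mm, 12 mm shank, collar 36 x 36 mm at 48-52 mm, flat-sided handle at 52-112 mm, 36 mm along x, 24 mm along y. Grip it from above across the 24 mm, 80 mm above the tip.
- rack: Blue fixed rack, origin under its centre; driver places 68 mm apart along its y at y -68, 0, 68 mm; yellow and green drivers stand in the others. Its 8 mm plate, top at 65 mm, has openings 44 mm along y by 18 mm; a driver hangs on its collar, blade along the rack's y, tip 17 mm above the bench: raise it over 60 mm to leave, 120 to pass over the others. The blade goes back with 6 mm to spare each way.
- brass_slot (a point): Middle of the slot's floor in the brass screw (head 52 mm wide, 12 mm high), at either end of a low aluminium gearbox; z up, x along the slot, turns with the screw. Slot 42 mm long, 10 wide, 10 deep, closed ends; floor 80 mm above the bench. The blade is loose by 3 mm and 11 degrees each way: turn the driver that and a little more beyond the screw. Nothing on the gearbox is over 100 mm high.
- brass_screw (a joint): Angle of the brass screw, rad: grows clockwise seen from above, starts between 0 and 0.35, hard stop at 1.45, where the slot lines up with the two red marks on its boss. Friction 0.15 N m; it does not rise or sink and stays where it is left.
- steel_slot_end (a point): One end of the slot of the bright steel screw, at the other end of the gearbox, 140 mm from the brass one: 21 mm from its axis, level with its upper face. Same shape, turns as easily, not to be turned.

How it is judged:
By the outcome, as a careful person would: the job done as asked, in the order asked, and still so for the second after the job is handed in, with the robot touching nothing.
It also fails if it takes over 54 s, if anything falls off the work surface, if the arm or the gripper's body presses on something with over 40 N, if the wrist force passes 120 N, or if a joint passes its speed limit or range.

## Working session

There is one attempt and no reset: what is moved stays moved. The work goes in short steps, Python scripts to look and compute and a tool call to move; the robot and the scene stay as the last step left them, time stands still between calls to the robot, and variables do not carry over. Pictures are saved under pics/ and viewed, at most 10 in all, crops included, and the job is handed in when it is done.

Besides the shell and the picture viewer there is one more tool, called after "Emit:" as name([rows], argument=value, ...), one row to a line, values as JSON. arm_command: Moves the arm, as the interface text tells. Shift numbers are shares of 25 cm and turn numbers shares of 180 degrees, none past 1 either way. Its arguments: {"type":"object","properties":{"commands":{"type":"array"},"claw":{"type":"number"},"grip_force":{"type":"number"}},"required":["commands"]}

```bash
mkdir -p pics; cat > h.py <<'E'
import numpy as np, cv2
from station import *
def ray(cam,uv):
    c=calibration(cam);K=np.array(c["camera_matrix"]);T=np.array(c["extrinsics"])
    d=T[:3,:3]@np.linalg.inv(K)@np.array([uv[0],uv[1],1.]);return T[:3,3],d
def at_z(cam,uv,z):
    o,d=ray(cam,uv);return o+d*(z-o[2])/d[2]
def proj(cam,p):
    c=calibration(cam);K=np.array(c["camera_matrix"]);T=np.linalg.inv(np.array(c["extrinsics"]))
    q=K@(T[:3,:3]@np.array(p)+T[:3,3]);return q[:2]/q[2]
def save(cam,name):
    im=grab_frame(cam);cv2.imwrite("pics/"+name,im[:,:,::-1]);return im
E
python3 - <<'E'
from h import *
np.set_printoptions(precision=4,suppress=True)
a=save("top","t0.png");b=save("side","s0.png")
cv2.imwrite("pics/both.png",cv2.resize(np.vstack([a,b])[:,:,::-1],None,fx=.75,fy=.75))
s=get_state();print(s["t"],s["eef_pos"],s["ee_rot"],s["force"])
for cam in("top","side"):
    print(cam,np.array(calibration(cam)["extrinsics"])[:3,3])
    for q in("driver","rack","brass_slot","steel_slot_end"):
        r=spot_point(q,cam)[:3];print(q,[(np.round(x["uv"],1),round(x["score"],2)) for x in r])
    for q in("driver","rack","brass_slot"):
        r=boxes_of(q,cam)[:3];print(q,[(np.round(x["rect"]),round(x["score"],2)) for x in r])
E
```

```text
0.1 [0.198  0.6449 0.2257] [ 3.1401 -0.0001 -0.2979] [-0.2788  0.5735  0.0487]
top [0.434  0.0187 1.3663]
driver [(array([413.1, 187.6]), 0.78)]
rack [(array([407. , 190.5]), 0.78), (array([281.2, 207.8]), 0.38)]
brass_slot [(array([281.2, 207. ]), 0.6)]
steel_slot_end [(array([223.8, 189.6]), 0.8)]
driver [(array([404., 175., 422., 194.]), 0.8), (array([271., 200., 292., 216.]), 0.7)]
rack [(array([363., 163., 456., 215.]), 0.7)]
brass_slot [(array([272., 199., 290., 218.]), 0.53)]
side [ 0.1778 -0.6865  1.0858]
driver [(array([398.9, 282.5]), 0.77)]
rack [(array([392.4, 286.7]), 0.73), (array([296.9, 131.7]), 0.64)]
brass_slot [(array([305.3, 176.6]), 0.66)]
steel_slot_end [(array([295.7, 133.8]), 0.47)]
driver [(array([386., 250., 410., 280.]), 0.6)]
rack [(array([362., 235., 427., 336.]), 0.66)]
brass_slot [(array([294., 166., 313., 186.]), 0.73)]
```

View pics/both.png

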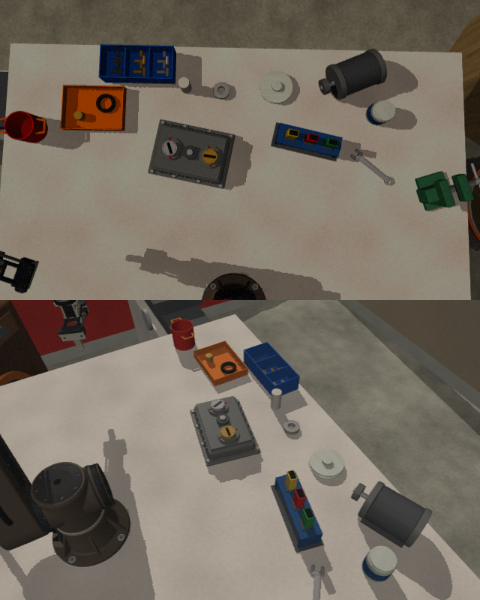

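The top view shows the rack with yellow, red (middle, ~(413,184)) and green drivers. It also shows the gearbox, with the brass screw at ~(281,207) and the steel one at ~(226,197). Next I'll refine these.

```bash
python3 - <<'E'
from h import *
np.set_printoptions(precision=4,suppress=True)
a=cv2.imread("pics/t0.png");b=cv2.imread("pics/s0.png")
f=lambda im,x,y,w,h,k:cv2.resize(im[y:y+h,x:x+w],None,fx=k,fy=k,interpolation=cv2.INTER_CUBIC)
L=np.vstack([f(a,260,180,50,50,8)[:296],f(a,360,160,100,60,4)[:240,:400]])
R=np.vstack([f(b,280,150,50,37,8),f(b,350,230,100,60,4)])
cv2.imwrite("pics/c1.png",np.hstack([L,R]))
hsv=cv2.cvtColor(a,cv2.COLOR_BGR2HSV)
def blob(cam,im,lo,hi,x0,y0,x1,y1):
    h=cv2.cvtColor(im,cv2.COLOR_BGR2HSV);m=cv2.inRange(h,lo,hi);k=np.zeros_like(m);k[y0:y1,x0:x1]=m[y0:y1,x0:x1]
    ys,xs=np.nonzero(k);return np.array([xs.mean(),ys.mean()]),cv2.minAreaRect(np.c_[xs,ys].astype(np.float32)),len(xs)
for n,lo,hi in(("y",(18,120,80),(35,255,255)),("r",(0,150,80),(8,255,255)),("g",(45,100,50),(80,255,255))):
    c,r,k=blob("top",a,lo,hi,360,160,460,216);print(n,c,k,r,at_z("top",c,.125))
c,r,k=blob("top",a,(12,120,80),(32,255,255),265,190,300,225);print("brass",c,k,at_z("top",c,.09))
for cam,uv in(("top",(281.2,207)),("side",(305.3,176.6))):print("slot",at_z(cam,uv,.08))
for cam,uv in(("top",(223.8,189.6)),("side",(295.7,133.8))):print("steelend",at_z(cam,uv,.09))
for cam,uv in(("top",(413.1,187.6)),("side",(398.9,282.5))):print("driver",at_z(cam,uv,.017))
for cam,uv in(("top",(407,190.5)),("side",(392.4,286.7))):print("rack",at_z(cam,uv,.0))
for cam in("top","side"):
    m=regions_of("rack",cam);grab_frame
    mm=m[0]["region"].astype(np.uint8);print(cam,cv2.minAreaRect(np.argwhere(mm)[:,::-1].astype(np.float32)))
E
```

```text
y [386.9123 177.7368] 57 ((389.4139404296875, 176.9467315673828), (16.74911117553711, 9.59678840637207), 5.19442892074585) [ 0.6052 -0.1792  0.125 ]
r [413.2683 184.0244] 41 ((416.076904296875, 183.11538696289062), (15.100942611694336, 8.825225830078125), 11.309932708740234) [ 0.5905 -0.2455  0.125 ]
g [439.2444 189.7778] 45 ((442.2902526855469, 189.31219482421875), (15.505154609680176, 8.730379104614258), 12.094757080078125) [ 0.5771 -0.3109  0.125 ]
brass [278.918  207.9836] 244 [0.527  0.0923 0.09  ]
slot [0.5304 0.087  0.08  ]
slot [0.5308 0.092  0.08  ]
steelend [0.5719 0.2347 0.09  ]
steelend [0.5745 0.2375 0.09  ]
driver [ 0.5942 -0.2681  0.017 ]
driver [ 0.6003 -0.2615  0.017 ]
rack [ 0.5879 -0.2548  0.    ]
rack [ 0.587  -0.2568  0.    ]
top ((408.558837890625, 188.76470947265625), (91.67845916748047, 34.1975212097168), 14.03624439239502)
side ((395.8042907714844, 282.3538818359375), (106.55919647216797, 42.561546325683594), 68.74949645996094)
```

View pics/c1.png

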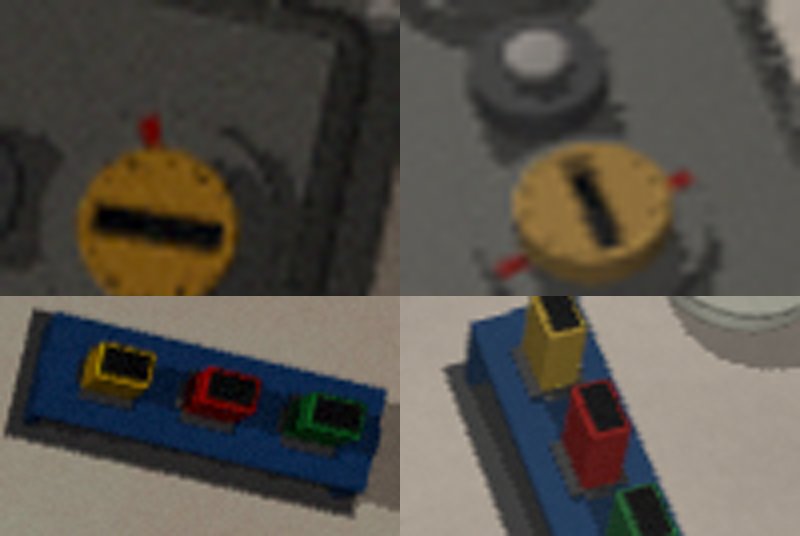

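The crops show the brass head centred at about (279.3,208) with its slot nearly along world y. One red mark is almost straight up (+x) from it, so about 77° of clockwise turn. Next: triangulate the handle caps, the slot and the marks.

```bash
cat >> h.py <<'E'
def tri(u1,u2):
    (o1,d1),(o2,d2)=ray("top",u1),ray("side",u2)
    s=np.linalg.lstsq(np.c_[d1,-d2],o2-o1,rcond=None)[0];p,q=o1+s[0]*d1,o2+s[1]*d2
    return (p+q)/2,np.linalg.norm(p-q)*1e3
def hsvmask(im,lo,hi,box):
    m=cv2.inRange(cv2.cvtColor(im,cv2.COLOR_BGR2HSV),lo,hi);k=np.zeros_like(m);x0,y0,x1,y1=box;k[y0:y1,x0:x1]=m[y0:y1,x0:x1];return k
def com(w,box):  # weighted centroid + axis of the weights in box
    x0,y0,x1,y1=box;w=w[y0:y1,x0:x1];m=cv2.moments(w.astype(np.float32));c=np.array([m["m10"]/m["m00"]+x0,m["m01"]/m["m00"]+y0])
    return c,.5*np.arctan2(2*m["mu11"],m["mu20"]-m["mu02"])
E
python3 - <<'E'
from h import *
np.set_printoptions(precision=4,suppress=True)
I={"top":cv2.imread("pics/t0.png"),"side":cv2.imread("pics/s0.png")}
B={"top":{"y":(383,174,400,184),"r":(410,180,427,190),"g":(436,185,453,196)},"side":{"y":(380,228,398,240),"r":(392,248,410,266),"g":(402,276,420,292)}}
P={}
for c,im in I.items():
    V=im.max(2).astype(float)
    for k,b in B[c].items():
        w=np.clip(60-V,0,35);P[c,k]=com(w,b)[0]
    x,y=(279,208) if c=="top" else (304,176)
    b=(x-9,y-7,x+10,y+8) if c=="top" else (x-6,y-7,x+9,y+7)
    w=np.clip(70-V,0,45);sc,sa=com(w,b);print(c,"slot",sc,np.degrees(sa))
    d=np.array([np.cos(sa),np.sin(sa)])*5
    q=[at_z(c,sc+s*d,.085) for s in(-1,1)];v=q[1]-q[0];print("  world mid",at_z(c,sc,.085),"ang",np.degrees(np.arctan2(v[1],v[0])))
    m=hsvmask(im,(0,120,60),(8,255,255),(x-25,y-25,x+25,y+25));m|=hsvmask(im,(172,120,60),(180,255,255),(x-25,y-25,x+25,y+25))
    n,l,s,ct=cv2.connectedComponentsWithStats(m)
    for i in range(1,n):
        if s[i,4]>1: print("  mark",ct[i],s[i,4],at_z(c,ct[i],.078))
    br=hsvmask(im,(12,120,90),(32,255,255),(x-14,y-14,x+14,y+14));e=cv2.minAreaRect(np.argwhere(br)[:,::-1].astype(np.float32));print("  head",e,at_z(c,e[0],.09))
for k in "yrg":
    p,e=tri(P["top",k],P["side",k]);print(k,P["top",k],P["side",k],p,e,at_z("top",P["top",k],.129)[:2],at_z("side",P["side",k],.129)[:2])
E
```

```text
top slot [279.8227 207.9875] 6.819541914886993
  world mid [0.5274 0.0902 0.085 ] ang -95.87419211694244
  mark [278.2 195.5] 10 [0.5603 0.0955 0.078 ]
  mark [280.3636 220.9091] 11 [0.4945 0.0885 0.078 ]
  head ((278.7500305175781, 208.25003051757812), (18.384775161743164, 19.091880798339844), 45.0) [0.5263 0.0927 0.09  ]
side slot [304.4417 175.9697] 53.063705152337214
  world mid [0.5281 0.0911 0.085 ] ang -87.31194763014888
  mark [314.3333 172.3333] 3 [0.5594 0.0954 0.078 ]
  mark [293.7143 182.8571] 7 [0.4952 0.0888 0.078 ]
  head ((304.0, 175.0), (14.0, 18.0), 90.0) [0.5268 0.0907 0.09  ]
y [391.8024 177.4039] [389.3834 232.5237] [ 0.6055 -0.1902  0.1333] 0.73050145725765 [ 0.6057 -0.1908] [ 0.6077 -0.1881]
r [418.3753 183.7366] [400.006  257.0926] [ 0.5906 -0.2566  0.1339] 0.6106109588887627 [ 0.5909 -0.2575] [ 0.593  -0.2544]
g [443.9337 190.1808] [410.8546 283.649 ] [ 0.5758 -0.3212  0.1312] 0.5737406903853076 [ 0.5758 -0.3216] [ 0.577  -0.3204]
```

Emit:
arm_command([
  {"tx":0.85,"ty":0.99},
  {"tx":0.85,"ty":0.99},
  {"tx":0.85,"ty":0.99},
  {"tx":0.85,"ty":0.99},
  {"tx":0.85,"ty":0.99},
  {"tx":0.85,"ty":0.99},
  {"tx":0.85,"ty":0.99},
  {"tx":0.85,"ty":0.99},
], claw=1)

```text
invalid input
```

Emit:
arm_command([
  {"tx":0.85,"ty":0.99},
  {"tx":0.85,"ty":0.99},
  {"tx":0.85,"ty":0.99},
  {"tx":0.85,"ty":0.99},
  {"tx":0.85,"ty":0.99},
  {"tx":0.85,"ty":0.99},
  {"tx":0.85,"ty":0.99},
  {"tx":0.85,"ty":0.99},
])

```text
invalid input
```

```bash
cat >> h.py <<'E'
from scipy.spatial.transform import Rotation as Rn
def go(x,y,z,yawdeg):
    s=get_state();R=Rn.from_euler("xyz",s["ee_rot"]);p=np.array(s["eef_pos"])
    d=R.inv().apply(np.array([x,y,z])-p);yw=np.degrees(s["ee_rot"][2])
    t=-((yawdeg-yw+180)%360-180)
    print("t",round(s["t"],2),"pos",np.round(p,4),"rpy",np.round(np.degrees(s["ee_rot"]),2),"F",np.round(s["force"],1),"M",np.round(s["moment"],2),"w",round(s["width"],4),"q6",round(s["q"][5],2))
    print("tx ty tz",np.round(d/.25,3),"twist",round(t/180,4))
E
python3 -c "
from h import *
go(.591,-.2565,.2,-102.8)"
```

```text
t 0.9 pos [0.1981 0.6453 0.2266] rpy [-180.      0.    -17.06] F [0.8 0.3 0.2] M [-0.06  0.03  0.01] w 0.0878 q6 -0.29
tx ty tz [2.561 2.987 0.106] twist 0.4763
```

Emit:
arm_command([
  {"tx":0.85,"ty":0.99,"tz":0,"twist":0},
  {"tx":0.85,"ty":0.99,"tz":0,"twist":0},
  {"tx":0.85,"ty":0.99,"tz":0,"twist":0},
  {"tx":0.85,"ty":0.99,"tz":0,"twist":0},
  {"tx":0.85,"ty":0.99,"tz":0,"twist":0},
  {"tx":0.85,"ty":0.99,"tz":0,"twist":0},
  {"tx":0.85,"ty":0.99,"tz":0,"twist":0},
  {"tx":0.85,"ty":0.99,"tz":0,"twist":0},
], claw=1)

```text
t: 1.57
eef_pos: [0.329, 0.3437, 0.2269]
ee_rot: [-3.141, -0.0, -0.298]
force: [0.2, 0.5, 0.6]
width: 0.0875
gripper_force: 0.0
```

Emit:
arm_command([
  {"tx":0.85,"ty":0.99,"tz":0,"twist":0},
  {"tx":0.85,"ty":0.99,"tz":0,"twist":0},
  {"tx":0.85,"ty":0.99,"tz":0,"twist":0},
  {"tx":0.85,"ty":0.99,"tz":0,"twist":0},
  {"tx":0.85,"ty":0.99,"tz":0,"twist":0},
  {"tx":0.85,"ty":0.99,"tz":0,"twist":0},
  {"tx":0.85,"ty":0.99,"tz":0,"twist":0},
  {"tx":0.85,"ty":0.99,"tz":0,"twist":0},
])

```text
t: 2.23
eef_pos: [0.4596, 0.0449, 0.2271]
ee_rot: [-3.141, -0.001, -0.298]
force: [1.1, 0.5, -0.7]
width: 0.0873
gripper_force: 0.0
```

Emit:
arm_command([
  {"tx":0.85,"ty":0.99,"tz":0,"twist":0.3},
  {"tx":0.85,"ty":0.99,"tz":0,"twist":0.3},
  {"tx":0.85,"ty":0.99,"tz":0,"twist":0.3},
  {"tx":0.85,"ty":0.99,"tz":0,"twist":0.3},
  {"tx":0.85,"ty":0.99,"tz":0,"twist":0.3},
  {"tx":0.85,"ty":0.99,"tz":0,"twist":0.3},
  {"tx":0.85,"ty":0.99,"tz":0,"twist":0.3},
  {"tx":0.85,"ty":0.99,"tz":0,"twist":0.3},
])

```text
t: 2.9
eef_pos: [0.5903, -0.2545, 0.2264]
ee_rot: [3.142, -0.0, -1.248]
force: [0.7, 1.2, 0.8]
width: 0.0877
gripper_force: 0.0
```

```bash
python3 -c "
from h import *
go(.591,-.2565,.2,-102.8)"
```

```text
t 2.9 pos [ 0.5903 -0.2545  0.2264] rpy [ 1.80e+02 -2.00e-02 -7.15e+01] F [0.7 1.2 0.8] M [ 0.19 -0.16  0.04] w 0.0877 q6 0.43
tx ty tz [ 0.009 -0.     0.106] twist 0.1739
```

Emit:
arm_command([
  {"tx":0.01,"ty":0,"tz":0.1,"twist":0.174},
  {"tx":0.01,"ty":0,"tz":0.1,"twist":0.174},
  {"tx":0.01,"ty":0,"tz":0.1,"twist":0.174},
  {"tx":0.01,"ty":0,"tz":0.1,"twist":0.174},
  {"tx":0.01,"ty":0,"tz":0.2,"twist":0.174},
  {"tx":0.01,"ty":0,"tz":0.25,"twist":0.174},
  {"tx":0.01,"ty":0,"tz":0.25,"twist":0.174},
  {"tx":0.01,"ty":0,"tz":0.25,"twist":0.174},
])

```text
t: 3.57
eef_pos: [0.5902, -0.254, 0.1637]
ee_rot: [3.14, -0.0, -1.786]
force: [-0.2, 0.7, -0.1]
width: 0.0879
gripper_force: 0.0
```

```bash
python3 - <<'E'
from h import *
a=save("top","t1.png")[130:230,340:480];b=save("side","s1.png")[190:330,330:470]
cv2.imwrite("pics/c2.png",np.hstack([cv2.resize(a,(400,286)),cv2.resize(b,(400,400))[:286]])[:,:,::-1])
go(.591,-.2565,.078,-102.8)
E
```

```text
t 3.67 pos [ 0.5911 -0.2542  0.1652] rpy [-1.7992e+02 -2.0000e-02 -1.0235e+02] F [-0.8 -0.4  0.4] M [ 0.13 -0.09 -0.  ] w 0.0877 q6 -0.11
tx ty tz [ 0.009 -0.001  0.349] twist 0.0025
```

View pics/c2.png

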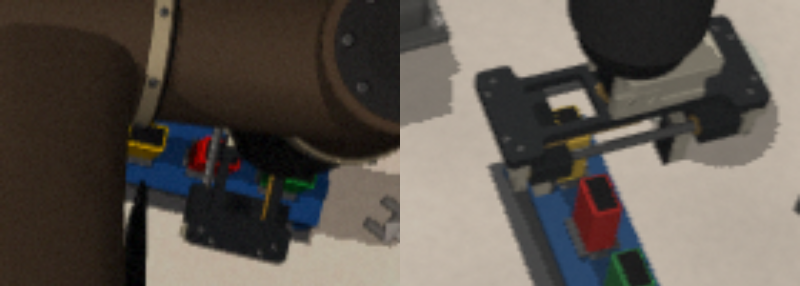

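The pictures show the open fingers straddling the rack line above the red driver (red cap at ~(597,190) in the crop, fingers on either side along the rack's x). Descending and gripping.

Emit:
arm_command([
  {"tx":0.009,"ty":0,"tz":0.1,"twist":0.002},
  {"tx":0.009,"ty":0,"tz":0.2,"twist":0.002},
  {"tx":0.009,"ty":0,"tz":0.28,"twist":0.002},
  {"tx":0.009,"ty":0,"tz":0.32,"twist":0.002},
  {"tx":0.009,"ty":0,"tz":0.348,"twist":0.002},
  {"tx":0.009,"ty":0,"tz":0.348,"twist":0.002},
  {"tx":0.009,"ty":0,"tz":0.348,"twist":0.002},
  {"tx":0.009,"ty":0,"tz":0.348,"twist":0.002},
])

```text
t: 4.33
eef_pos: [0.591, -0.2564, 0.0786]
ee_rot: [-3.139, -0.0, -1.793]
force: [-0.6, -0.9, -0.1]
width: 0.0877
gripper_force: 0.0
```

Emit:
arm_command([
  {"tx":0,"ty":0,"tz":0,"twist":0},
  {"tx":0,"ty":0,"tz":0,"twist":0},
  {"tx":0,"ty":0,"tz":0,"twist":0},
  {"tx":0,"ty":0,"tz":0,"twist":0},
  {"tx":0,"ty":0,"tz":0,"twist":0},
  {"tx":0,"ty":0,"tz":0,"twist":0},
  {"tx":0,"ty":0,"tz":0,"twist":0},
  {"tx":0,"ty":0,"tz":0,"twist":0},
], claw=0, grip_force=35)

```text
t: 5.0
eef_pos: [0.59, -0.2562, 0.077]
ee_rot: [3.142, -0.0, -1.793]
force: [-0.7, -0.3, 0.2]
width: 0.0397
gripper_force: 0.0
```

```bash
python3 -c "
from h import *
go(.591,-.2565,.078,-102.8)"
```

```text
t 5.0 pos [ 0.59   -0.2562  0.077 ] rpy [ 180.     -0.   -102.74] F [-0.7 -0.3  0.2] M [ 0.07 -0.07  0.04] w 0.0397 q6 -0.12
tx ty tz [ 0.    -0.004 -0.004] twist 0.0003
```

Fingers still closing; wait one more call.

Emit:
arm_command([
  {"tx":0,"ty":0,"tz":0,"twist":0},
  {"tx":0,"ty":0,"tz":0,"twist":0},
  {"tx":0,"ty":0,"tz":0,"twist":0},
  {"tx":0,"ty":0,"tz":0,"twist":0},
  {"tx":0,"ty":0,"tz":0,"twist":0},
  {"tx":0,"ty":0,"tz":0,"twist":0},
  {"tx":0,"ty":0,"tz":0,"twist":0},
  {"tx":0,"ty":0,"tz":0,"twist":0},
])

```text
t: 5.67
eef_pos: [0.59, -0.2562, 0.077]
ee_rot: [-3.142, 0.0, -1.793]
force: [-0.1, 0.2, 0.1]
width: 0.024
gripper_force: 35.0
```

```bash
python3 -c "
from h import *
go(.591,-.2565,.228,-102.8)"
```

```text
t 5.67 pos [ 0.59   -0.2562  0.077 ] rpy [-180.      0.   -102.74] F [-0.1  0.2  0.1] M [ 0.07 -0.4  -0.03] w 0.024 q6 -0.12
tx ty tz [ 0.    -0.004 -0.604] twist 0.0003
```

Emit:
arm_command([
  {"tx":0,"ty":0,"tz":-0.04,"twist":0},
  {"tx":0,"ty":0,"tz":-0.12,"twist":0},
  {"tx":0,"ty":0,"tz":-0.22,"twist":0},
  {"tx":0,"ty":0,"tz":-0.32,"twist":0},
  {"tx":0,"ty":0,"tz":-0.42,"twist":0},
  {"tx":0,"ty":0,"tz":-0.52,"twist":0},
  {"tx":0,"ty":0,"tz":-0.6,"twist":0},
  {"tx":0,"ty":0,"tz":-0.6,"twist":0},
])

```text
t: 6.33
eef_pos: [0.5916, -0.2569, 0.2329]
ee_rot: [-3.135, -0.001, -1.793]
force: [0.5, -0.4, -0.3]
width: 0.024
gripper_force: 35.0
```

```bash
python3 -c "
from h import *
go(.5274,.0913,.228,-95.9)"
```

```text
t 6.33 pos [ 0.5916 -0.2569  0.2329] rpy [-1.7959e+02 -4.0000e-02 -1.0271e+02] F [ 0.5 -0.4 -0.3] M [ 0.01 -0.27  0.  ] w 0.024 q6 -0.12
tx ty tz [-1.302  0.557  0.015] twist -0.0378
```

Emit:
arm_command([
  {"tx":-0.1,"ty":0.04,"tz":0,"twist":-0.038},
  {"tx":-0.22,"ty":0.09,"tz":0,"twist":-0.038},
  {"tx":-0.36,"ty":0.15,"tz":0,"twist":-0.038},
  {"tx":-0.5,"ty":0.21,"tz":0,"twist":-0.038},
  {"tx":-0.64,"ty":0.27,"tz":0,"twist":-0.038},
  {"tx":-0.76,"ty":0.33,"tz":0,"twist":-0.038},
  {"tx":-0.88,"ty":0.38,"tz":0,"twist":-0.038},
  {"tx":-0.95,"ty":0.41,"tz":0,"twist":-0.038},
])

```text
t: 7.0
eef_pos: [0.5409, 0.0005, 0.2272]
ee_rot: [3.141, 0.0, -1.673]
force: [0.5, 0.4, -2.2]
width: 0.0242
gripper_force: 35.0
```

```bash
python3 -c "
from h import *
go(.5274,.0913,.17,-95.9)"
```

```text
t 7.0 pos [5.409e-01 5.000e-04 2.272e-01] rpy [ 1.7996e+02  3.0000e-02 -9.5830e+01] F [ 0.5  0.4 -2.2] M [ 0.03 -0.04  0.04] w 0.0242 q6 -0.46
tx ty tz [-0.356  0.091  0.229] twist 0.0004
```

Emit:
arm_command([
  {"tx":-0.1,"ty":0.02,"tz":0,"twist":0},
  {"tx":-0.2,"ty":0.05,"tz":0,"twist":0},
  {"tx":-0.3,"ty":0.07,"tz":0,"twist":0},
  {"tx":-0.356,"ty":0.091,"tz":0.05,"twist":0},
  {"tx":-0.356,"ty":0.091,"tz":0.12,"twist":0},
  {"tx":-0.356,"ty":0.091,"tz":0.18,"twist":0},
  {"tx":-0.356,"ty":0.091,"tz":0.2,"twist":0},
  {"tx":-0.356,"ty":0.091,"tz":0.2,"twist":0},
])

```text
t: 7.67
eef_pos: [0.5276, 0.0885, 0.1757]
ee_rot: [3.139, -0.002, -1.674]
force: [0.6, 0.5, -1.7]
width: 0.0239
gripper_force: 35.0
```

```bash
python3 - <<'E'
from h import *
a=save("top","t2.png")[170:240,220:320];b=save("side","s2.png")[110:210,250:360]
cv2.imwrite("pics/c3.png",np.hstack([cv2.resize(a,(400,280))
,cv2.resize(b,(400,364))[:280]])[:,:,::-1])
cv2.imwrite("pics/c3.png",cv2.resize(b,(660,600),interpolation=cv2.INTER_CUBIC)[:,:,::-1])
go(.5274,.0913,.141,-95.9)
for q in ("driver","brass_slot"): print(q,[(np.round(x["uv"],1),round(x["score"],2)) for x in spot_point(q,"side")[:2]])
p=np.array([.5274,.0913,.0]);
for n,z in(("slot top",.09),("slot floor",.08),("tip",get_state()["eef_pos"][2]-.061)): print(n,proj("side",p+[0,0,z]))
E
```

```text
t 7.77 pos [0.5291 0.0887 0.1777] rpy [-1.7999e+02 -2.0000e-02 -9.5910e+01] F [-0.  -0.3 -2.2] M [ 0.12 -0.12 -0.03] w 0.0237 q6 -0.64
tx ty tz [-0.01   0.008  0.147] twist -0.0001
driver []
brass_slot [(array([306.9, 176.9]), 0.54)]
slot top [304.10750167 174.77177262]
slot floor [304.24855771 177.24001753]
tip [303.71662804 167.93213783]
```

View pics/c3.png

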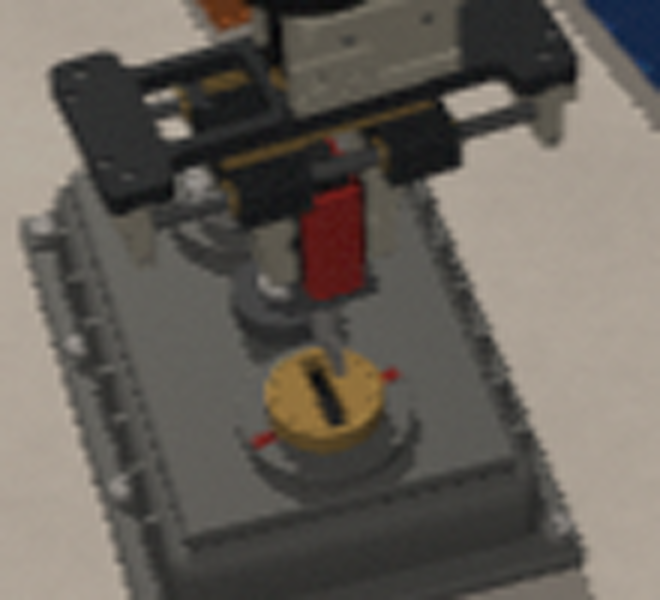

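The side crop shows the blade tip's lower corner at ~(343,373) and the slot centre at ~(324,395). That puts the blade 2–3 mm right of and towards the camera from the slot line, matching the pose readout. Correcting, then a lower check.

Emit:
arm_command([
  {"tx":-0.01,"ty":0.007,"tz":0.02,"twist":0},
  {"tx":-0.01,"ty":0.007,"tz":0.04,"twist":0},
  {"tx":-0.01,"ty":0.007,"tz":0.06,"twist":0},
  {"tx":-0.01,"ty":0.007,"tz":0.08,"twist":0},
  {"tx":-0.01,"ty":0.007,"tz":0.08,"twist":0},
  {"tx":-0.01,"ty":0.007,"tz":0.08,"twist":0},
  {"tx":-0.01,"ty":0.007,"tz":0.08,"twist":0},
  {"tx":-0.01,"ty":0.007,"tz":0.08,"twist":0},
])

```text
t: 8.53
eef_pos: [0.5276, 0.0917, 0.1573]
ee_rot: [-3.141, 0.0, -1.674]
force: [0.7, 0.5, -2.6]
width: 0.0238
gripper_force: 35.0
```

```bash
python3 - <<'E'
from h import *
S=[]
for i in range(6):
    b=grab_frame("side");s=get_state();S.append(np.r_[s["eef_pos"],s["ee_rot"][2],s["force"]])
S=np.array(S);m=S.mean(0);print(m.round(4),S.std(0).round(4)[:3])
im=cv2.resize(b[150:195,280:330],(660,594),interpolation=cv2.INTER_CUBIC)
# draw predicted tip-edge from pose and slot ends
k=13.2
def P(p):
    u=(proj("side",p)+.5-[280,150])*k-.5;return tuple(int(v) for v in u)
d=np.array([np.cos(m[3]),np.sin(m[3]),0])
t=np.array([m[0],m[1],m[2]-.061])
cv2.line(im,P(t-.016*d),P(t+.016*d),(0,255,255),1)
c=np.array([.5274,.0913,.09]);e=np.radians(-95.9);d=np.array([np.cos(e),np.sin(e),0]);cv2.line(im,P(c-.021*d),P(c+.021*d),(0,255,0),1)
cv2.imwrite("pics/c4.png",im[:,:,::-1])
E
```

```text
[ 0.5275  0.0917  0.1573 -1.6738  0.0082 -0.0248 -2.0767] [0.0001 0.     0.    ]
```

View pics/c4.png

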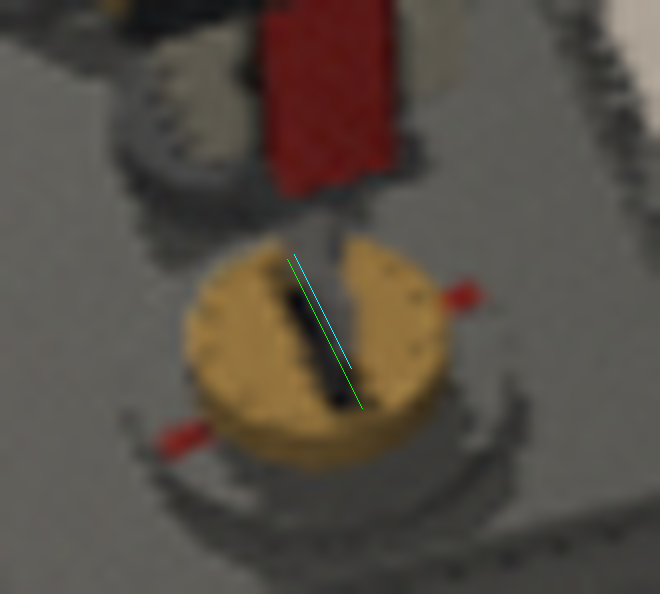

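The zoom shows the blade edge (~(290,265)–(352,370)) parallel to the slot and slightly right of its centre. I'll shift about 1 mm towards −x and enter the slot gently.

Emit:
arm_command([
  {"tx":0.002,"ty":0.004,"tz":0.01,"twist":0},
  {"tx":0.002,"ty":0.004,"tz":0.015,"twist":0},
  {"tx":0.002,"ty":0.004,"tz":0.02,"twist":0},
  {"tx":0.002,"ty":0.004,"tz":0.025,"twist":0},
  {"tx":0.002,"ty":0.004,"tz":0.03,"twist":0},
  {"tx":0.002,"ty":0.004,"tz":0.034,"twist":0},
  {"tx":0.002,"ty":0.004,"tz":0.037,"twist":0},
  {"tx":0.002,"ty":0.004,"tz":0.037,"twist":0},
])

```text
t: 9.5
eef_pos: [0.5263, 0.0912, 0.1476]
ee_rot: [3.141, -0.0, -1.674]
force: [0.3, -0.5, -2.3]
width: 0.0239
gripper_force: 35.0
```

```bash
python3 -c "
from h import *
go(.5266,.0913,.1415,-95.9)"
```

```text
t 9.5 pos [0.5263 0.0912 0.1476] rpy [ 1.7998e+02 -1.0000e-02 -9.5910e+01] F [ 0.3 -0.5 -2.3] M [ 0.11 -0.09  0.05] w 0.0239 q6 -0.64
tx ty tz [-0.001 -0.001  0.024] twist -0.0
```

No contact with the tip ~2 mm below the rim. Going down to just above the floor.

Emit:
arm_command([
  {"tx":0,"ty":0,"tz":0.004,"twist":0},
  {"tx":0,"ty":0,"tz":0.008,"twist":0},
  {"tx":0,"ty":0,"tz":0.012,"twist":0},
  {"tx":0,"ty":0,"tz":0.016,"twist":0},
  {"tx":0,"ty":0,"tz":0.02,"twist":0},
  {"tx":0,"ty":0,"tz":0.022,"twist":0},
  {"tx":0,"ty":0,"tz":0.022,"twist":0},
  {"tx":0,"ty":0,"tz":0.022,"twist":0},
])

```text
t: 10.17
eef_pos: [0.5264, 0.0912, 0.1423]
ee_rot: [3.142, -0.0, -1.674]
force: [-0.1, 0.6, -1.6]
width: 0.0238
gripper_force: 35.0
```

```bash
python3 - <<'E'
from h import *
b=save("side","s4.png");go(.5266,.0913,.1415,-95.9)
cv2.imwrite("pics/c5.png",cv2.resize(b[150:195,280:330],(660,594),interpolation=cv2.INTER_CUBIC)[:,:,::-1])
E
```

```text
t 10.22 pos [0.5264 0.0913 0.1424] rpy [-180.     0.   -95.9] F [ 0.4 -0.1 -3.3] M [ 0.1  -0.    0.05] w 0.0238 q6 -0.64
tx ty tz [-0.    -0.001  0.003] twist 0.0
```

View pics/c5.png

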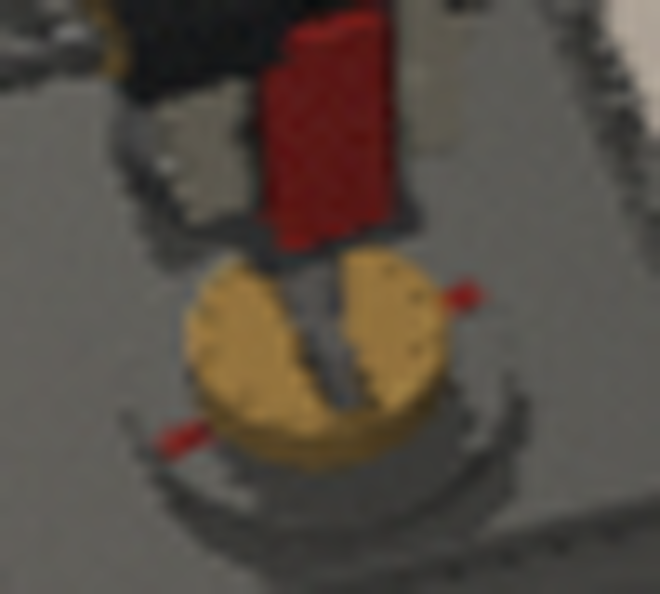

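The blade is down in the slot with gold on both sides (slot from ~(285,270) to ~(345,405)). Now turning clockwise.

Emit:
arm_command([
  {"tx":0,"ty":0,"tz":0.003,"twist":0.03},
  {"tx":0,"ty":0,"tz":0.003,"twist":0.065},
  {"tx":0,"ty":0,"tz":0.003,"twist":0.1},
  {"tx":0,"ty":0,"tz":0.003,"twist":0.135},
  {"tx":0,"ty":0,"tz":0.003,"twist":0.17},
  {"tx":0,"ty":0,"tz":0.003,"twist":0.205},
  {"tx":0,"ty":0,"tz":0.003,"twist":0.24},
  {"tx":0,"ty":0,"tz":0.003,"twist":0.275},
], grip_force=50)

```text
t: 10.88
eef_pos: [0.5259, 0.0916, 0.1415]
ee_rot: [3.141, -0.0, -2.543]
force: [-1.7, 2.6, -1.5]
width: 0.0237
gripper_force: 50.0
```

```bash
python3 -c "
from h import *
go(.5266,.0913,.1415,-185)"
```

```text
t 10.88 pos [0.5259 0.0916 0.1415] rpy [ 1.7996e+02 -2.0000e-02 -1.4570e+02] F [-1.7  2.6 -1.5] M [1.05 0.69 0.18] w 0.0237 q6 -1.51
tx ty tz [-0.002 -0.002 -0.   ] twist 0.2183
```

Emit:
arm_command([
  {"tx":0,"ty":0,"tz":0,"twist":0.035},
  {"tx":0,"ty":0,"tz":0,"twist":0.07},
  {"tx":0,"ty":0,"tz":0,"twist":0.1},
  {"tx":0,"ty":0,"tz":0,"twist":0.13},
  {"tx":0,"ty":0,"tz":0,"twist":0.155},
  {"tx":0,"ty":0,"tz":0,"twist":0.18},
  {"tx":0,"ty":0,"tz":0,"twist":0.2},
  {"tx":0,"ty":0,"tz":0,"twist":0.22},
])

```text
t: 11.55
eef_pos: [0.5261, 0.0917, 0.1415]
ee_rot: [3.141, -0.0, 3.051]
force: [-1.3, 3.2, -1.3]
width: 0.024
gripper_force: 50.0
```

```bash
python3 - <<'E'
from h import *
for i in range(3): b=grab_frame("side")
cv2.imwrite("pics/s5.png",b[:,:,::-1]);go(.5266,.0913,.1415,-190)
E
```

```text
t 11.7 pos [0.5262 0.0917 0.1415] rpy [ 1.7997e+02 -1.0000e-02  1.7509e+02] F [-1.7  2.9 -2.1] M [1.4  0.67 0.03] w 0.0236 q6 -2.2
tx ty tz [-0.002 -0.001  0.   ] twist 0.0283
```

Emit:
arm_command([
  {"tx":0,"ty":0,"tz":0,"twist":0.003},
  {"tx":0,"ty":0,"tz":0,"twist":0.006},
  {"tx":0,"ty":0,"tz":0,"twist":0.009},
  {"tx":0,"ty":0,"tz":0,"twist":0.012},
  {"tx":0,"ty":0,"tz":0,"twist":0.015},
  {"tx":0,"ty":0,"tz":0,"twist":0.017},
  {"tx":0,"ty":0,"tz":0,"twist":0.017},
  {"tx":0,"ty":0,"tz":0,"twist":0.017},
])

```text
t: 12.37
eef_pos: [0.5262, 0.0917, 0.1415]
ee_rot: [3.141, -0.0, 3.002]
force: [-2.9, 4.9, -1.3]
width: 0.0239
gripper_force: 50.0
```

```bash
python3 - <<'E'
from h import *
M=[]
for i in range(4): b=grab_frame("side");M.append(get_state()["moment"])
print(np.array(M).round(2))
cv2.imwrite("pics/c6.png",cv2.resize(b[150:195,280:330],(660,594),interpolation=cv2.INTER_CUBIC)[:,:,::-1]);go(.5266,.0913,.1415,-190)
E
```

```text
[[2.18 1.1  0.4 ]
 [2.11 1.05 0.44]
 [2.21 1.04 0.42]
 [2.12 1.1  0.45]]
t 12.57 pos [0.5262 0.0917 0.1415] rpy [ 1.7996e+02 -1.0000e-02  1.7200e+02] F [-2.1  4.3 -1.3] M [2.12 1.1  0.45] w 0.0239 q6 -2.25
tx ty tz [-0.002 -0.001  0.   ] twist 0.0111
```

View pics/c6.png

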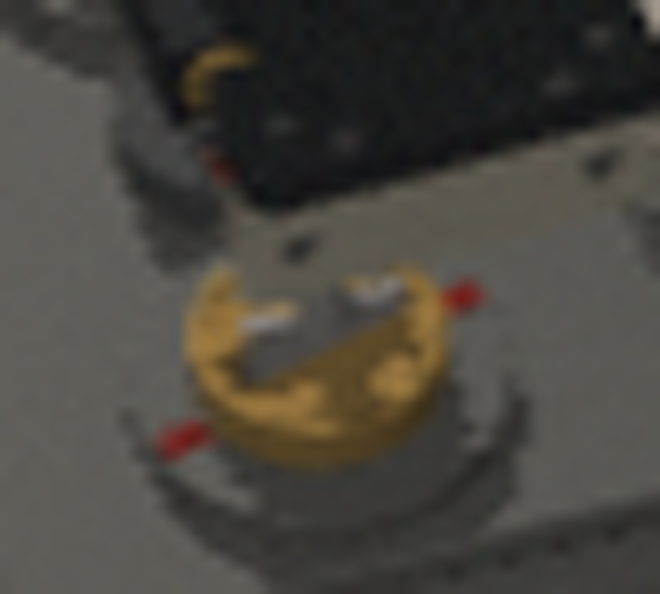

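The slot edge runs ~(245,375)–(425,305) and now points at the red marks, and the turning moment has risen to 0.43 N m, well over friction. A small further push will confirm the stop.

Emit:
arm_command([
  {"tx":0,"ty":0,"tz":0,"twist":0.002},
  {"tx":0,"ty":0,"tz":0,"twist":0.004},
  {"tx":0,"ty":0,"tz":0,"twist":0.006},
  {"tx":0,"ty":0,"tz":0,"twist":0.008},
  {"tx":0,"ty":0,"tz":0,"twist":0.01},
  {"tx":0,"ty":0,"tz":0,"twist":0.01},
  {"tx":0,"ty":0,"tz":0,"twist":0.01},
  {"tx":0,"ty":0,"tz":0,"twist":0.01},
])

```text
t: 13.23
eef_pos: [0.5263, 0.0917, 0.1415]
ee_rot: [3.141, -0.0, 2.971]
force: [-3.3, 5.4, -2.1]
width: 0.0241
gripper_force: 50.1
```

```bash
python3 - <<'E'
from h import *
M=[]
for i in range(3): b=grab_frame("side");M.append(get_state()["moment"])
print(np.array(M).round(2));go(.5266,.0913,.1415,-177)
E
```

```text
[[2.16 1.07 0.81]
 [2.24 1.07 0.81]
 [2.2  1.05 0.81]]
t 13.38 pos [0.5262 0.0917 0.1415] rpy [ 1.7998e+02 -1.0000e-02  1.7025e+02] F [-3.1  5.2 -2.4] M [2.2  1.05 0.81] w 0.0236 q6 -2.28
tx ty tz [-0.002 -0.001  0.   ] twist -0.0708
```

Stop confirmed, since the moment rises linearly (0.81 N m). Backing off to mid-slot, then lifting straight up.

Emit:
arm_command([
  {"tx":0,"ty":0,"tz":0,"twist":-0.02},
  {"tx":0,"ty":0,"tz":0,"twist":-0.04},
  {"tx":0,"ty":0,"tz":0,"twist":-0.06},
  {"tx":0,"ty":0,"tz":0,"twist":-0.068},
  {"tx":0,"ty":0,"tz":0,"twist":-0.068},
  {"tx":0,"ty":0,"tz":0,"twist":-0.068},
  {"tx":0,"ty":0,"tz":0,"twist":-0.068},
  {"tx":0,"ty":0,"tz":0,"twist":-0.068},
])

```text
t: 14.05
eef_pos: [0.5265, 0.0911, 0.1416]
ee_rot: [-3.141, 0.0, -3.101]
force: [0.1, 0.6, -2.3]
width: 0.024
gripper_force: 50.0
```

```bash
python3 -c "
from h import *
go(.5266,.0913,.245,-177)"
```

```text
t 14.05 pos [0.5265 0.0911 0.1416] rpy [-179.99    0.   -177.66] F [ 0.1  0.6 -2.3] M [ 0.04 -0.15  0.02] w 0.024 q6 -2.07
tx ty tz [-0.001  0.001 -0.414] twist -0.0037
```

Forces are zero, so the blade is free. Lifting.

Emit:
arm_command([
  {"tx":0,"ty":0,"tz":-0.02,"twist":0},
  {"tx":0,"ty":0,"tz":-0.05,"twist":0},
  {"tx":0,"ty":0,"tz":-0.1,"twist":0},
  {"tx":0,"ty":0,"tz":-0.17,"twist":0},
  {"tx":0,"ty":0,"tz":-0.25,"twist":0},
  {"tx":0,"ty":0,"tz":-0.33,"twist":0},
  {"tx":0,"ty":0,"tz":-0.38,"twist":0},
  {"tx":0,"ty":0,"tz":-0.38,"twist":0},
])

```text
t: 14.72
eef_pos: [0.5281, 0.0917, 0.2405]
ee_rot: [3.14, 0.006, -3.1]
force: [0.6, -0.0, -1.7]
width: 0.0234
gripper_force: 50.0
```

Emit:
arm_command([
  {"tx":0,"ty":0,"tz":0,"twist":-0.036},
  {"tx":0,"ty":0,"tz":0,"twist":-0.075},
  {"tx":0,"ty":0,"tz":0,"twist":-0.115},
  {"tx":0,"ty":0,"tz":0,"twist":-0.155},
  {"tx":0,"ty":0,"tz":0,"twist":-0.195},
  {"tx":0,"ty":0,"tz":0,"twist":-0.235},
  {"tx":0,"ty":0,"tz":0,"twist":-0.27},
  {"tx":0,"ty":0,"tz":0,"twist":-0.3},
])

```text
t: 15.38
eef_pos: [0.526, 0.0911, 0.2359]
ee_rot: [3.141, -0.001, -2.152]
force: [-0.7, 1.1, -2.2]
width: 0.0235
gripper_force: 50.0
```

```bash
python3 -c "
from h import *
go(.5905,-.2563,.233,-102.75)"
```

```text
t 15.38 pos [0.526  0.0911 0.2359] rpy [ 1.7997e+02 -4.0000e-02 -1.2329e+02] F [-0.7  1.1 -2.2] M [ 0.08 -0.11  0.01] w 0.0235 q6 -1.12
tx ty tz [ 1.02  -0.979  0.012] twist -0.1141
```

Emit:
arm_command([
  {"tx":0.1,"ty":-0.096,"tz":0,"twist":-0.02},
  {"tx":0.21,"ty":-0.2,"tz":0,"twist":-0.04},
  {"tx":0.33,"ty":-0.317,"tz":0,"twist":-0.06},
  {"tx":0.45,"ty":-0.432,"tz":0,"twist":-0.08},
  {"tx":0.57,"ty":-0.547,"tz":0,"twist":-0.1},
  {"tx":0.68,"ty":-0.653,"tz":0,"twist":-0.114},
  {"tx":0.77,"ty":-0.739,"tz":0,"twist":-0.114},
  {"tx":0.82,"ty":-0.787,"tz":0,"twist":-0.114},
])

```text
t: 16.05
eef_pos: [0.5764, -0.1917, 0.2355]
ee_rot: [3.14, -0.001, -1.801]
force: [0.2, 0.9, -2.8]
width: 0.0239
gripper_force: 50.0
```

```bash
python3 -c "
from h import *
go(.5905,-.2563,.233,-102.75)"
```

```text
t 16.05 pos [ 0.5764 -0.1917  0.2355] rpy [ 1.7993e+02 -3.0000e-02 -1.0322e+02] F [ 0.2  0.9 -2.8] M [ 0.22 -0.11  0.01] w 0.0239 q6 -0.23
tx ty tz [ 0.239 -0.114  0.01 ] twist -0.0026
```

Emit:
arm_command([
  {"tx":0.1,"ty":-0.05,"tz":0,"twist":-0.002},
  {"tx":0.18,"ty":-0.09,"tz":0,"twist":-0.002},
  {"tx":0.239,"ty":-0.114,"tz":0.01,"twist":-0.002},
  {"tx":0.239,"ty":-0.114,"tz":0.01,"twist":-0.002},
  {"tx":0.239,"ty":-0.114,"tz":0.01,"twist":-0.002},
  {"tx":0.239,"ty":-0.114,"tz":0.01,"twist":-0.002},
  {"tx":0.239,"ty":-0.114,"tz":0.01,"twist":-0.002},
  {"tx":0.239,"ty":-0.114,"tz":0.01,"twist":-0.002},
])

```text
t: 16.72
eef_pos: [0.591, -0.2523, 0.2343]
ee_rot: [-3.141, 0.0, -1.792]
force: [0.0, -0.1, -2.6]
width: 0.0235
gripper_force: 50.0
```

```bash
python3 - <<'E'
from h import *
for i in range(3): b=save("side","s7.png")
a=save("top","t7.png")
x=cv2.resize(b[190:310,330:450],(400,400));y=cv2.resize(a[180:235,252:307],(400,400),interpolation=cv2.INTER_CUBIC)
cv2.imwrite("pics/c7.png",np.hstack([x,y])[:,:,::-1]);go(.5905,-.2563,.15,-102.75)
E
```

```text
t 16.92 pos [ 0.591  -0.2526  0.2343] rpy [-179.98    0.   -102.7 ] F [ 0.5  0.1 -2. ] M [ 0.04 -0.12 -0.01] w 0.024 q6 -0.12
tx ty tz [ 0.015 -0.001  0.337] twist 0.0003
```

View pics/c7.png

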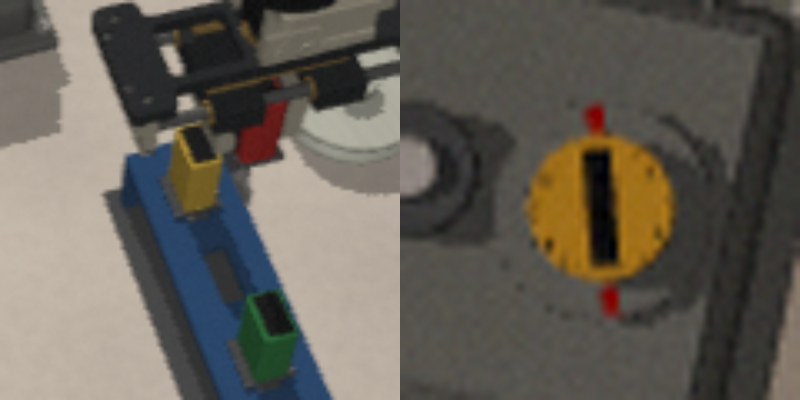

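Right half: the slot (~(600,205)) now lines up with both red marks. Left half: the driver is upright above the empty middle opening (~(225,270)). Lowering with a 4 mm correction.

Emit:
arm_command([
  {"tx":0.015,"ty":0,"tz":0.05,"twist":0},
  {"tx":0.015,"ty":0,"tz":0.12,"twist":0},
  {"tx":0.015,"ty":0,"tz":0.2,"twist":0},
  {"tx":0.015,"ty":0,"tz":0.26,"twist":0},
  {"tx":0.015,"ty":0,"tz":0.31,"twist":0},
  {"tx":0.015,"ty":0,"tz":0.33,"twist":0},
  {"tx":0.015,"ty":0,"tz":0.33,"twist":0},
  {"tx":0.015,"ty":0,"tz":0.33,"twist":0},
])

```text
t: 17.58
eef_pos: [0.5904, -0.2568, 0.1521]
ee_rot: [-3.141, -0.0, -1.793]
force: [0.5, 0.4, -2.6]
width: 0.0238
gripper_force: 50.0
```

```bash
python3 - <<'E'
from h import *
for i in range(3): grab_frame("side")
go(.5905,-.2563,.078,-102.75)
E
```

```text
t 17.73 pos [ 0.5908 -0.2568  0.1528] rpy [-179.89   -0.   -102.73] F [-1.6  0.3 -2.1] M [ 0.08 -0.07 -0.  ] w 0.0236 q6 -0.11
tx ty tz [-0.002  0.002  0.299] twist 0.0001
```

Emit:
arm_command([
  {"tx":-0.002,"ty":0,"tz":0.03,"twist":0},
  {"tx":-0.002,"ty":0,"tz":0.06,"twist":0},
  {"tx":-0.002,"ty":0,"tz":0.09,"twist":0},
  {"tx":-0.002,"ty":0,"tz":0.12,"twist":0},
  {"tx":-0.002,"ty":0,"tz":0.14,"twist":0},
  {"tx":-0.002,"ty":0,"tz":0.15,"twist":0},
  {"tx":-0.002,"ty":0,"tz":0.15,"twist":0},
  {"tx":-0.002,"ty":0,"tz":0.15,"twist":0},
])

```text
t: 18.4
eef_pos: [0.5902, -0.2563, 0.1139]
ee_rot: [3.141, -0.0, -1.793]
force: [1.1, -0.2, -2.1]
width: 0.0237
gripper_force: 50.0
```

```bash
python3 -c "
from h import *
go(.5905,-.2563,.078,-102.75)"
```

```text
t 18.4 pos [ 0.5902 -0.2563  0.1139] rpy [ 1.7999e+02 -1.0000e-02 -1.0274e+02] F [ 1.1 -0.2 -2.1] M [ 0.09 -0.1   0.05] w 0.0237 q6 -0.12
tx ty tz [-0.    -0.001  0.144] twist 0.0001
```

Tip is through the plate without contact; lowering to just above the collar seat.

Emit:
arm_command([
  {"tx":0,"ty":0,"tz":0.03,"twist":0},
  {"tx":0,"ty":0,"tz":0.06,"twist":0},
  {"tx":0,"ty":0,"tz":0.09,"twist":0},
  {"tx":0,"ty":0,"tz":0.115,"twist":0},
  {"tx":0,"ty":0,"tz":0.13,"twist":0},
  {"tx":0,"ty":0,"tz":0.138,"twist":0},
  {"tx":0,"ty":0,"tz":0.143,"twist":0},
  {"tx":0,"ty":0,"tz":0.143,"twist":0},
])

```text
t: 19.07
eef_pos: [0.5902, -0.2563, 0.0781]
ee_rot: [3.141, -0.0, -1.793]
force: [-0.4, -0.4, -2.1]
width: 0.0241
gripper_force: 50.0
```

```bash
python3 -c "
from h import *
go(.5905,-.2563,.077,-102.75)"
```

```text
t 19.07 pos [ 0.5902 -0.2563  0.0781] rpy [ 179.99   -0.   -102.74] F [-0.4 -0.4 -2.1] M [ 0.13 -0.07  0.01] w 0.0241 q6 -0.12
tx ty tz [-0.    -0.001  0.004] twist 0.0001
```

Emit:
arm_command([
  {"tx":0,"ty":0,"tz":0.002,"twist":0},
  {"tx":0,"ty":0,"tz":0.003,"twist":0},
  {"tx":0,"ty":0,"tz":0.004,"twist":0},
  {"tx":0,"ty":0,"tz":0.004,"twist":0},
  {"tx":0,"ty":0,"tz":0.004,"twist":0},
  {"tx":0,"ty":0,"tz":0.004,"twist":0},
  {"tx":0,"ty":0,"tz":0.004,"twist":0},
  {"tx":0,"ty":0,"tz":0.004,"twist":0},
])

```text
t: 19.73
eef_pos: [0.5902, -0.2563, 0.0773]
ee_rot: [-3.142, 0.0, -1.793]
force: [0.3, -0.1, -2.4]
width: 0.0238
gripper_force: 50.0
```

Emit:
arm_command([
  {"tx":0,"ty":0,"tz":0,"twist":0},
  {"tx":0,"ty":0,"tz":0,"twist":0},
  {"tx":0,"ty":0,"tz":0,"twist":0},
  {"tx":0,"ty":0,"tz":0,"twist":0},
  {"tx":0,"ty":0,"tz":0,"twist":0},
  {"tx":0,"ty":0,"tz":0,"twist":0},
  {"tx":0,"ty":0,"tz":0,"twist":0},
  {"tx":0,"ty":0,"tz":0,"twist":0},
], claw=1)

```text
t: 20.4
eef_pos: [0.5902, -0.2563, 0.0773]
ee_rot: [3.142, -0.0, -1.793]
force: [1.0, 0.4, -0.4]
width: 0.0715
gripper_force: 0.0
```

Emit:
arm_command([
  {"tx":0,"ty":0,"tz":0,"twist":0},
  {"tx":0,"ty":0,"tz":0,"twist":0},
  {"tx":0,"ty":0,"tz":0,"twist":0},
  {"tx":0,"ty":0,"tz":0,"twist":0},
  {"tx":0,"ty":0,"tz":-0.05,"twist":0},
  {"tx":0,"ty":0,"tz":-0.1,"twist":0},
  {"tx":0,"ty":0,"tz":-0.2,"twist":0},
  {"tx":0,"ty":0,"tz":-0.3,"twist":0},
])

```text
t: 21.07
eef_pos: [0.5895, -0.2561, 0.1523]
ee_rot: [3.139, -0.0, -1.793]
force: [1.0, -0.5, 1.1]
width: 0.0875
gripper_force: 0.0
```

Emit:
arm_command([
  {"tx":0,"ty":0,"tz":-0.1,"twist":0},
  {"tx":0,"ty":0,"tz":-0.2,"twist":0},
  {"tx":0,"ty":0,"tz":-0.35,"twist":0},
  {"tx":0,"ty":0,"tz":-0.5,"twist":0},
  {"tx":0,"ty":0,"tz":-0.5,"twist":0},
  {"tx":0,"ty":0,"tz":-0.5,"twist":0},
  {"tx":0,"ty":0,"tz":-0.5,"twist":0},
  {"tx":0,"ty":0,"tz":-0.5,"twist":0},
])

```text
t: 21.73
eef_pos: [0.5896, -0.256, 0.276]
ee_rot: [3.14, 0.0, -1.793]
force: [-0.0, 0.7, -0.3]
width: 0.0875
gripper_force: 0.0
```

```bash
python3 - <<'E'
from h import *
for i in range(3): b=save("side","s8.png")
a=save("top","t8.png")
x=cv2.resize(b[190:310,330:450],(400,400));y=cv2.resize(a[180:235,205:307],(400,216),interpolation=cv2.INTER_CUBIC);y=np.vstack([y,np.zeros((184,400,3),np.uint8)])
cv2.imwrite("pics/c8.png",np.hstack([x,y])[:,:,::-1]);go(.5905,-.2563,.25,-102.75)
E
```

```text
t 21.93 pos [ 0.5899 -0.2562  0.2762] rpy [ 1.7990e+02 -1.0000e-02 -1.0274e+02] F [-0.  -0.7  0.5] M [ 0.1  -0.08 -0.05] w 0.0877 q6 -0.12
tx ty tz [-0.    -0.003  0.105] twist 0.0
```

View pics/c8.png

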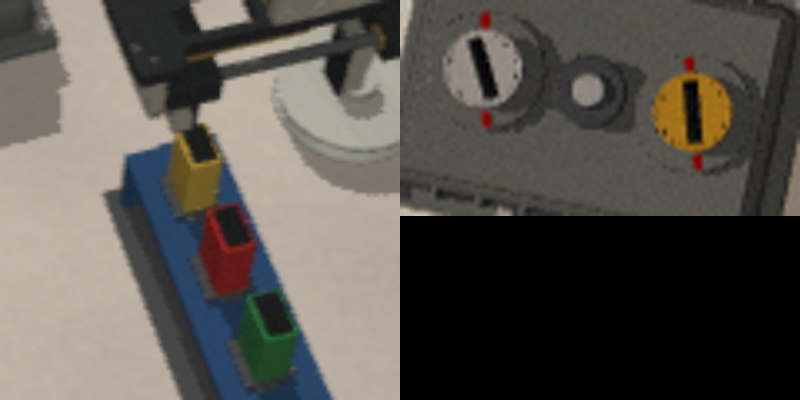

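The red driver (~(228,250)) stands upright in the middle place, level with its neighbours. The brass slot lines up with its marks, the steel screw wasn't touched, and the gripper is clear.

```bash
python3 -c "
from station import job_done
print(job_done())"
```

```text
the job is handed in; nothing more can be done
None
```

The brass screw is turned clockwise to its stop, with the slot in line with both red marks; the red driver is back upright in its middle place in the rack, the steel screw was not touched, and the job was handed in at about 22 s.

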